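Peel a fresh paint tray off the gummed stack and hold it over the boat hull

ROBOT

A 7-joint arm with a two-finger parallel gripper is mounted at the origin on the work surface. World frame = base frame: x ahead of the robot, y to its left, z up, the work surface at z = 0. Lengths are in m, angles in rad, forces in N, time in s.
With the tool pointing down it reaches from about 0.425 to 0.925 m from the base axis. Payload 6.8 kg.
Tool frame: the origin (TCP) lies on the centre line of the jaws, within the pads' length; the fingertips stand 14 mm ahead of it and the grasp point (between the pads) lies 5 mm behind it (bot.finger_overhang is the distance from the TCP to the fingertips, in m); z points along the fingers, y is the line along which they close (so a half turn about z gives the same grasp; the last joint's range is limited). The gripper opens to 85 mm and grips with 20 to 120 N. Pads are 22 mm wide; open, the fingers measure 114 mm over their backs; the gripper's body (76 mm by 85 mm) begins 54 mm behind the grasp point. The pads swing forward as they close: fully open they stand 13 mm farther back than shut.
Start: joints at [1.043, 0.477, 0.022, 1.555, -0.011, 1.109, -0.083], TCP at [0.275, -0.616, 0.245] pointing down, gripper open.
Joint ranges: [-2.96, 2.96], [-0.34, 2.1], [-1.41, 1.46], [0.24, 2.44], [-1.37, 4.51], [0.17, 1.92], [-2.96, 2.96]. Speed limits (rad/s): [2.39, 2.39, 3.14, 3.14, 3.14, 3.14, 3.14].

INTERFACE

Orientations are given as a unit quaternion [w, x, y, z].
In Python, from station import bot gives the robot as it stands.
- The arm moves only by the shell command python3 -m inch 'ROWS' [OPENING] [FORCE]. ROWS is JSON, a list of rows, each a list of 4 numbers: the shift along the tool's x, y, z in m, then the turn about the tool's z in degrees. A call has 1 to 12 rows; each row shifts and turns the commanded pose from where the row before left it, along the tool's axes as they then stand; what a row does not reach is not made up. A row lasts 1/10 s, in which the tool goes at most 50 mm and 8.59 degrees, less where a joint would pass 70% of its speed; a pose out of reach is approached as far as the arm can. A call is refused whole if a number of a shift passes 0.05 or a number of a turn 8.59, either way. A call with a gripper value outside its range is refused whole. OPENING is the finger opening in m, from 0 to 0.0854, set as the call begins (- or left out, the last holds). The fingers move at their own pace and stop on an object; FORCE is the grip in N (left out, the last holds). Time passes only in rows, so rows that do not move let the fingers close. It gives the time, the measured TCP pose, the force, the opening and the grip force at its end, in the units of the state.
- bot.get_obs(): the state, without advancing time (a new reading comes with each control period).
- bot.read_camera(name): name is "scene" or "top" or "wrist"; returns a dict with "color" (400x640x3 uint8, red, green, blue), "mtx" (3x3 intrinsics, pixels), "world_from_camera" (4x4, takes a point from camera to world coordinates); the wrist camera has in their place "hand_eye" (4x4, takes a point from camera to tool coordinates, whose origin is the TCP and whose axes are the flange's). Camera axes: x right, y up, looking along -z (the intrinsics and any distortion apply to the point x, -y, -z); pixel columns grow to the right and rows downward; lengths in m; the calibration is good to about 2 mm. A picture is of the moment at which its call begins: read the wrist's pose just before it. There is no depth.
- bot.hand_in(): hands the job in; it is judged then, once.
The state is a dict: "t": time; "q": joint angles; "joint_vel": joint speeds; "joint_torque": joint torques, N m; "eef_pos": TCP position; "tool_rot": TCP orientation; "contact_force": force on the tool from outside, world axes, zero at the start; "torque": the same for the moment, N m; "gripper_width": opening from 0.0 (shut) to 1.0 (fully open); "grasp_force": force on a finger pad.
Only numpy, scipy, OpenCV 4.12 (cv2) and the standard library are available. Lean on these libraries where they do the work, as an engineer would, in place of code of your own. Each camera call takes 0.05 s, during which the arm holds its last target. There are 200 camera calls.

TASK

The brush lying on the stack of white paint trays is in the way: lay it across the two bars of the wooden brush rest, centred, and let go. Then peel the top tray, which dried lacquer has gummed into the stack, off by its upright tab: raise that corner first while the opposite corner still rests on the stack, leaving the other trays standing where they are. Finish still holding the tray in the gripper, level and still, centred over the middle of the red boat hull and about a hand's breadth above it, without letting the tray touch the hull or disturbing the other things on the table.

Things in the scene. Friction and masses are not known exactly. Their poses are not given: they have to be found in the camera images.
- brush_grip (a point): Flat brush, bamboo handle, 194 mm long, 12 mm thick, lying flat across the top tray's rim, off the middle away from the tab; under its middle is the tray's 9 mm deep hollow. Point: half-way up the handle, near the centre of mass; x towards the bristles, z up. Handle 16 mm wide, x -110 to +30 mm; ferrule and bristles 44 mm wide, x +30 to +94 mm.
- rest_top (a point): Wooden brush rest, fixed, left or right of the stack: two upright bars at x -45 and +45 mm, each 12 mm thick, running along y, tops 50 mm above the table, an 8 mm tall stop at each end leaving 68 mm of bar between; base plate 150 x 100 x 12 mm. Point: midway between the bars, at the height of their tops. The brush lies along x across both, bristles either way.
- tray_tab (a point): Centre of the upright tab at one corner of the top tray. The tab is a plate 8 mm thick along x, 28 mm wide along y and 40 mm tall, z up. x points from the tray's middle out to the tab's corner (the tray's diagonal). Below the tab is the tray's rim, 20 mm under this point.
- tray_mid (a point): Middle of the top tray, at its rim's upper face; axes as tray_tab. White, 130 mm square, about 110 g; rim 4 mm thick, 12 mm broad. Its 112 mm square skirt reaches 8 mm below the rim into the tray beneath, where springy gum grips all four sides until the skirt is out: about 10 N for a straight pull, half that when peeled at the tab. The tab's centre is 74 mm from here along x, 20 mm up.
- tray_far (a point): The corner of the top tray opposite the tab, at the underside of the rim (92 mm from the middle along -x, 4 mm under the rim's upper face); it rests on the stack and is the natural pivot of the peel. Axes as tray_tab.
- stack_top (a point): Middle of the stack of nested trays under the top one, at the height of its upper rim, 56 mm above the table. 130 mm square, one loose block of 1.5 kg; x along the diagonal towards the tab's corner, z up.
- hull_mid (a point): Red boat hull in a low cradle, fixed to the table, 272 mm long along x, 91 mm wide, open on top. The point is over its middle at the height of its side walls, 70 mm above the table; the stem posts at its two ends reach 86 mm. Left or right of the stack.
- phoenix: gilded phoenix head ornament, 55 mm across, about 110 mm tall; bystander; origin at the middle of its underside.
- dish: small blue glazed bowl, 90 mm across, 28 mm tall; bystander; origin at the middle of its underside.
- jar: amber glass jar with steel lid, 56 mm across, 75 mm tall; bystander; origin at the middle of its underside.
- can: metal can with plain paper wrap, 66 mm across, 90 mm tall; bystander; origin at the middle of its underside.
- sander: cork sanding block 100 x 50 x 30 mm; bystander; origin at the middle of its underside.
- brushpot: empty terracotta pot, 70 mm across, 90 mm tall; bystander; origin at the middle of its underside.
Not all that is in view belongs to the job. What is shaped like the part that bears rest_top but blue is not meant. What is shaped like the part that bears brush_grip but yellow is not meant.

How it is judged:
On the way, in this order (a step that is already met when the one before it is completed fails the run):
1. the brush lies across both bars of the rest, let go (horizontal distance between brush_grip and rest_top below 0.025 m and angle between the x axis of brush_grip and the x axis of rest_top, either way round below 0.25 rad and z of brush_grip in the frame of rest_top between 0.001 and 0.012 m and angle between brush_grip's own z axis and vertical below 0.1 rad and contact force between the fingers and brush below 0.05 N and linear speed of brush below 0.03 m/s), for 0.3 s.
2. the gripper has raised the tab's corner while the opposite corner still rests on the stack (angle between tray_mid's own z axis and vertical above 0.1 rad and z of tray_tab in the frame of stack_top above 0.037 m and z of tray_far in the frame of stack_top between -0.008 and 0.008 m and horizontal distance between tray_far and stack_top below 0.11 m and contact force between the fingers and tray above 0.5 N and distance of stack_top from where it was at the start of the episode below 0.02 m and angle between stack_top's own z axis and vertical below 0.05 rad), for 0.1 s.
At the end, for the whole second after the job is handed in: Tray gripped, still, level within 0.15 rad, its middle within 40 mm sideways of the hull's middle and 55-200 mm above its walls, not touching it; brush untouched across both bars within 25 mm and 0.25 rad of the rest's middle and x axis; lower trays within 20 mm of their start, upright (horizontal distance between brush_grip and rest_top below 0.025 m and angle between the x axis of brush_grip and the x axis of rest_top, either way round below 0.25 rad and z of brush_grip in the frame of rest_top between 0.001 and 0.012 m and angle between brush_grip's own z axis and vertical below 0.1 rad and contact force between the fingers and brush below 0.05 N and distance of stack_top from where it was at the start of the episode below 0.02 m and angle between stack_top's own z axis and vertical below 0.05 rad and horizontal distance between tray_mid and hull_mid below 0.04 m and z of tray_mid in the frame of hull_mid between 0.055 and 0.2 m and angle between tray_mid's own z axis and vertical below 0.15 rad and linear speed of tray below 0.03 m/s and contact force between the fingers and tray above 1 N and contact force between tray and hull below 0.1 N); the arm keeps its last pose, push and grip.
It fails at once if the lower trays are lifted, tipped or dragged (distance of stack_top from where it was at the start of the episode above 0.03 m or angle between stack_top's own z axis and vertical above 0.12 rad).
It fails at once if the tray hits the hull (contact force between tray and hull above 1 N).
It fails at once if a bystander is moved more than 30 mm (distance of any of phoenix, dish, jar, can, sander, brushpot from where it was at the start of the episode above 0.03 m).
It also fails if it takes over 58 s, if anything falls off the work surface, if the arm or the gripper's body presses on something with over 40 N, if the wrist force passes 120 N, or if a joint passes its speed limit or range.

## Working session

There is one attempt and no reset: what is moved stays moved. The work goes in short steps, Python scripts to look and compute and a shell command to move; the robot and the scene stay as the last step left them, time stands still between calls to the robot, and variables do not carry over. Pictures are saved under pics/ and viewed, at most 10 in all, crops included, and the job is handed in when it is done.

```bash
mkdir -p pics; cat > h.py <<'E'
import numpy as np,cv2
from station import bot
from scipy.spatial.transform import Rotation as R
def snap(n,f):
    o=bot.get_obs(); c=bot.read_camera(n); cv2.imwrite('pics/'+f,c['color'][:,:,::-1])
    M=np.array(c['mtx'])
    if n=='wrist':
        T=np.eye(4);q=o['tool_rot'];T[:3,:3]=R.from_quat([q[1],q[2],q[3],q[0]]).as_matrix();T[:3,3]=o['eef_pos'];W=T@np.array(c['hand_eye'])
    else: W=np.array(c['world_from_camera'])
    np.savez('pics/'+f[:-4]+'.npz',M=M,W=W); 
    extra=[k for k in c if k not in('color','mtx','world_from_camera','hand_eye')]
    if extra: print(extra,[c[k] for k in extra])
def px(f,u,v,z):
    d=np.load('pics/'+f+'.npz');M,W=d['M'],d['W']
    r=np.linalg.inv(M)@[u,v,1]; r=W[:3,:3]@[r[0],-r[1],-r[2]]; p=W[:3,3]
    return p+r*(z-p[2])/r[2]
def st():
    o=bot.get_obs();q=o['tool_rot'];m=R.from_quat([q[1],q[2],q[3],q[0]]).as_matrix()
    print('t',o['t'],'pos',np.round(o['eef_pos'],4),'x',np.round(m[:,0],3),'y',np.round(m[:,1],3),'z',np.round(m[:,2],3),'f',np.round(o['contact_force'],2),'w',o['gripper_width'],'g',o['grasp_force'],'q',np.round(o['q'],2))
    return np.array(o['eef_pos']),m
E
python3 - <<'E'
from h import *
snap('top','top0.png');snap('scene','sc0.png');st()
E
```

```text
t 0.1 pos [ 0.2749 -0.6159  0.2444] x [ 0.913  0.408 -0.   ] y [ 0.408 -0.913 -0.002] z [-0.001  0.001 -1.   ] f [ 0.22 -1.3   0.2 ] w 0.999605543850413 g 0.0 q [ 1.04  0.48  0.02  1.56 -0.01  1.11 -0.08]
```

View pics/top0.png

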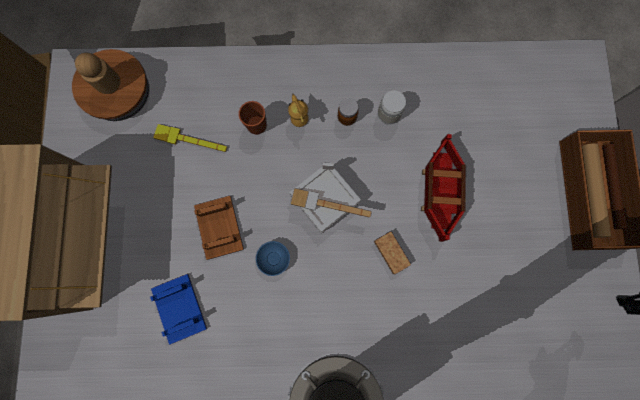

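View pics/sc0.png

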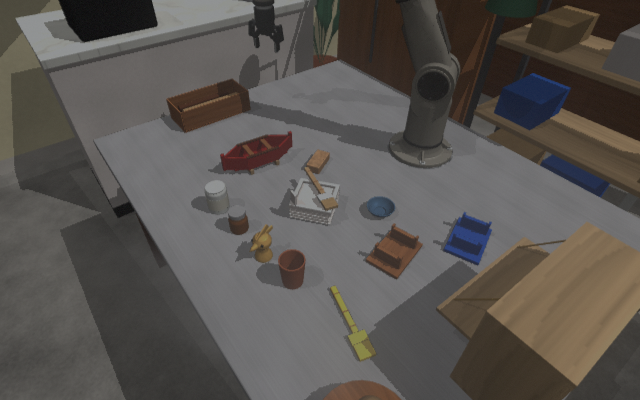

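The top view shows the robot base at the bottom centre. 
- **Brush candidates:** the bamboo brush at (331,204) on the white trays, and a yellow one at (190,137). I choose the bamboo one. 
- **Rest candidates:** a wooden one at (218,227) and a blue one at (178,309). I choose the wooden one. 
- **Hull:** red, at (446,188).
- **Tab:** around (327,166).

Next is the check crop.

```bash
python3 - <<'E'
from h import *
i=cv2.imread('pics/top0.png')
a=cv2.resize(i[150:265,190:390],None,fx=4,fy=4,interpolation=cv2.INTER_CUBIC); cv2.imwrite('pics/c1.png',a)
E
```

```text
(no output)
```

View pics/c1.png

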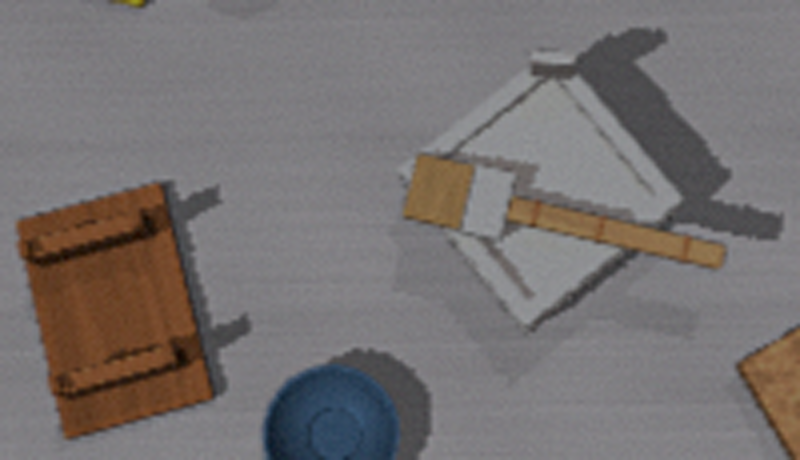

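The crop confirms the choice: a bamboo brush with bristles at the left (411,187) and handle end at the right (722,256). The tab is at the top (553,62), and the wooden rest is centred near (116,309), with its bars running roughly left to right.

```bash
python3 - <<'E'
from h import *
f=lambda x,y,z: px('top0',190+x/4,150+y/4,z)
b0=f(411,188,.07);b1=f(723,256,.07);d=b0-b1;L=np.linalg.norm(d);d/=L
print('brush len',L,'dir',d,'grip',b1+d*.110, np.degrees(np.arctan2(d[1],d[0])))
c=[f(*p,.012) for p in [(18,220),(165,182),(213,398),(67,437)]]
m=np.mean(c,0);x=(c[3]+c[2]-c[0]-c[1]);print('rest',m,'len',np.linalg.norm(x)/2,np.linalg.norm(c[1]-c[0]),'xang',np.degrees(np.arctan2(x[1],x[0])))
t=[f(*p,.060) for p in [(400,170),(530,328),(688,205)]]
mid=(t[0]+t[2])/2;print('tray',mid,'diag',np.linalg.norm(t[0]-t[2]),'side',np.linalg.norm(t[0]-t[1]),np.linalg.norm(t[2]-t[1]),'far',t[1])
tab=f(553,57,.1);print('tab',tab);dx=tab-t[1];print('tab ang',np.degrees(np.arctan2(dx[1],dx[0])));e=t[0]-t[2];print('perp',np.degrees(np.arctan2(e[1],e[0]))-90)
h0=px('top0',448,139,.086);h1=px('top0',444,239,.086);print('hull',(h0+h1)/2,np.linalg.norm(h0-h1),h0-h1)
for n,u,v,z in [('dish',272,258,.02),('sander',392,253,.03),('phx',299,112,.05),('jar',348,111,.075),('can',394,102,.09)]: print(n,px('top0',u,v,z))
E
```

```text
brush len 0.2014403948403583 dir [0.2335779  0.97233809 0.        ] grip [0.49013234 0.01005598 0.07      ] 76.49219045743129
rest [0.44521503 0.29822503 0.012     ] len 0.14820212391493942 0.10028712970030867 xang -166.04942550857857
tray [0.51207583 0.01484121 0.06      ] diag 0.1854651159166639 side 0.13115607750925906 0.127732061374919 far [0.42234252 0.02519996 0.06      ]
tab [0.58755524 0.00773785 0.1       ]
tab ang -6.03346000514197
perp -8.101047010451282
hull [ 0.52458137 -0.2859924   0.086     ] 0.2562131988352764 [ 0.25468499 -0.02794211  0.        ]
dish [0.3613955  0.15691624 0.02      ]
sander [ 0.36815013 -0.1519247   0.03      ]
phx [0.74614807 0.08238249 0.05      ]
jar [ 0.73667203 -0.04726743  0.075     ]
can [ 0.75310409 -0.16612655  0.09      ]
```

```bash
python3 -m inch '[[0.0323,-0.0346,0,0],[0.0323,-0.0346,0,0],[0.0323,-0.0346,0,0],[0.0323,-0.0346,0,0],[0.0323,-0.0346,0,0],[0.0323,-0.0346,0,0],[0.0323,-0.0346,0,0],[0.0323,-0.0346,0,0],[0.0323,-0.0346,0,0],[0.0323,-0.0346,0,0],[0.0323,-0.0346,0,0],[0.0323,-0.0346,0,0]]' 0.04 30
python3 -m inch '[[0.02,-0.02,0,0],[0.02,-0.02,0,0],[0,0,0.01,-8.5],[0,0,0.01,-8.5],[0,0,0.01,-8.5],[0,0,0.01,-8.5],[0,0,0.01,-8.5],[0,0,0.01,-8.5],[0,0,0,-1.5],[0,0,0,0]]'
python3 -c "
from h import *
st();snap('wrist','w1.png')"
```

```text
t: 1.3
eef_pos: [0.4599, -0.0775, 0.2453]
tool_rot: [0.0, 0.978, 0.208, -0.0]
contact_force: [0.7, -0.3, 0.1]
gripper_width: 0.467
grasp_force: 0.0
t: 2.3
eef_pos: [0.4799, -0.0265, 0.1852]
tool_rot: [-0.0, 0.786, 0.618, -0.0]
contact_force: [0.7, -0.2, 0.1]
gripper_width: 0.469
grasp_force: 0.0
t 2.3 pos [ 0.4799 -0.0265  0.1852] x [0.235 0.972 0.   ] y [ 0.972 -0.235 -0.001] z [-0.001  0.    -1.   ] f [ 0.65 -0.15  0.14] w 0.469482393790237 g 0.0 q [ 0.34  0.27 -0.48  2.04  0.16  0.86 -0.47]
```

View pics/w1.png

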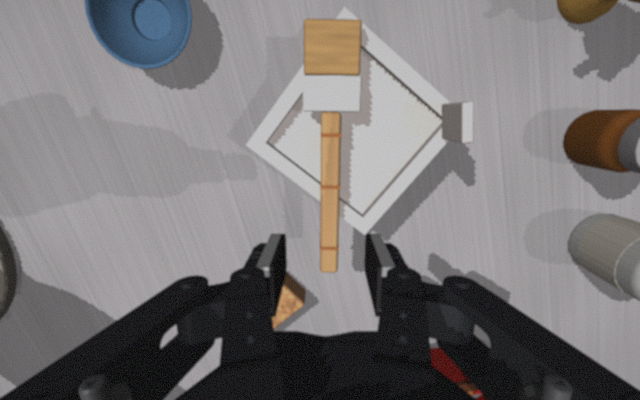

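The wrist view shows the brush running up the image: handle end at (328,272), ferrule start at (331,111), bristle end at (333,19). The tray corners are at (247,145), (345,8) and (368,234), and the tab's top is near (465,122).

```bash
python3 - <<'E'
from h import *
p,m=st()
f=lambda u,v,z: px('w1',u,v,z)
b1=f(328.5,272,.072);b0=f(333,19,.072);j=f(331,111,.072);d=b0-b1;print(np.linalg.norm(d),np.linalg.norm(j-b1));d/=np.linalg.norm(d);g=b1+.11*d
print('grip',g,np.degrees(np.arctan2(d[1],d[0])),'tool delta',m.T@(g-p))
a,b,c=f(247,145,.06),f(345,8,.06),f(368,234,.06)
mid=(b+c)/2;print('far',a,'mid',mid,np.linalg.norm(b-c));e=mid-a;print('ang',np.degrees(np.arctan2(e[1],e[0])),np.degrees(np.arctan2(*(b-c)[1::-1]))-90)
print('tab',f(472,122,.1),f(443,122,.1), f(458,122,.1))
E
```

```text
t 2.35 pos [ 0.4802 -0.0265  0.1856] x [0.236 0.972 0.   ] y [ 0.972 -0.236  0.   ] z [ 0.  0. -1.] f [ 1.15  0.02 -0.9 ] w 0.4675596442616563 g 0.0 q [ 0.34  0.27 -0.48  2.04  0.16  0.86 -0.47]
0.2015499962598702 0.1383098173174434
grip [0.49350585 0.01159797 0.072     ] 75.5963909545489 tool delta [0.04015154 0.00393516 0.11357808]
far [0.42621817 0.02908751 0.06      ] mid [0.51792739 0.01775751 0.06      ] 0.18211315717457768
ang -7.042785001069528 -6.109471211027085
tab [0.59218718 0.00915611 0.1       ] [0.57284928 0.01385499 0.1       ] [0.5828524  0.01142435 0.1       ]
```

```bash
python3 -m inch '[[0.02,0.004,0,0],[0.02,0,0,0],[0,0,0.03,0],[0,0,0.03,0],[0,0,0.03,0],[0,0,0.015,0],[0,0,0.01,0],[0,0,0,0]]'
python3 -m inch '[[0,0,0,0],[0,0,0,0],[0,0,0,0],[0,0,0,0]]' 0 30
python3 -m inch '[[0,0,-0.02,0],[0,0,-0.03,0],[0,0,-0.03,0],[0,0,-0.02,0],[0,0,0,0]]'
```

```text
t: 3.15
eef_pos: [0.493, 0.0115, 0.0698]
tool_rot: [-0.0, 0.785, 0.619, -0.001]
contact_force: [-0.9, 0.8, -1.2]
gripper_width: 0.465
grasp_force: 0.0
t: 3.55
eef_pos: [0.4943, 0.0116, 0.0715]
tool_rot: [0.001, 0.785, 0.619, 0.001]
contact_force: [-0.4, 0.9, 7.7]
gripper_width: 0.175
grasp_force: 33.0
t: 4.05
eef_pos: [0.4952, 0.0117, 0.1733]
tool_rot: [0.002, 0.785, 0.619, 0.002]
contact_force: [0.1, -0.2, -0.9]
gripper_width: 0.175
grasp_force: 32.1
```

```bash
python3 -m inch '[[0.0366,-0.0175,-0.01,0],[0.0366,-0.0175,-0.01,0],[0.0366,-0.0175,-0.01,0],[0,0,0,0],[0,0,0,0]]'
python3 -c "
from h import *
st();snap('wrist','w2.png')"
```

```text
t: 4.55
eef_pos: [0.4672, 0.1312, 0.1998]
tool_rot: [0.0, 0.784, 0.62, -0.0]
contact_force: [0.9, -0.8, -0.9]
gripper_width: 0.18
grasp_force: 32.1
t 4.55 pos [0.4672 0.1312 0.1998] x [ 0.23   0.973 -0.   ] y [ 0.973 -0.23  -0.   ] z [-0. -0. -1.] f [ 0.95 -0.75 -0.94] w 0.18032391426748307 g 32.06637740135193 q [ 0.09  0.27 -0.57  2.01  0.18  0.91 -0.81]
```

View pics/w2.png

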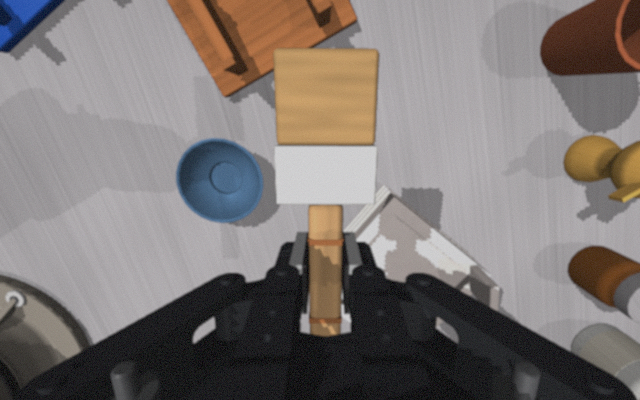

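The held brush fills the middle of the view. The near edge of the wooden rest's base runs from corner (226,97) to corner (356,20).

```bash
python3 - <<'E'
from h import *
p,m=st()
a,b=px('w2',226,97,.012),px('w2',356.5,20,.012);e=b-a;L=np.linalg.norm(e);e/=L
c=(a+b)/2+.05*np.array([-e[1],e[0],0])
print(a,b,L,'ang',np.degrees(np.arctan2(e[1],e[0])),'c',c)
b0=px('w2',326,47,.195); b1=px('w2',326,147,.195);print(b0,b1, m.T@(b0-p))
E
```

```text
t 4.6 pos [0.4673 0.1299 0.1995] x [ 0.232  0.973 -0.001] y [ 0.973 -0.232 -0.001] z [-0.001 -0.001 -1.   ] f [ 0.29 -0.12 -0.75] w 0.1746959404745577 g 32.06294238567352 q [ 0.09  0.27 -0.57  2.01  0.18  0.91 -0.81]
[0.38984014 0.23400257 0.012     ] [0.53026747 0.27103898 0.012     ] 0.14522923467821117 ang 14.774788940165063 c [0.44730279 0.30086756 0.012     ]
[0.48898097 0.2215221  0.195     ] [0.47978016 0.18263092 0.195     ] [ 0.094155   -0.00021913  0.00443094]
```

```bash
python3 -m inch '[[0.04,-0.015,0,0],[0.04,-0.015,0,0],[0.04,-0.015,0,0],[0.04,-0.0146,0,0],[0,0,0,8.5],[0,0,0,8.5],[0,0,0,8.5],[0,0,0,8.5],[0,0,0,8.5],[0,0,0,8.5],[0,0,0,8.5],[0,0,0,2.7]]'
python3 -m inch '[[0,0,0.03,0],[0,0,0.03,0],[0,0,0.03,0],[0,0,0.02,0],[0,0,0,0],[0,0,0,0]]'
python3 -c "
from h import *
st()"
```

```text
t: 5.8
eef_pos: [0.4477, 0.2979, 0.1992]
tool_rot: [0.001, 0.993, 0.121, -0.001]
contact_force: [0.0, -0.3, 0.0]
gripper_width: 0.178
grasp_force: 32.0
t: 6.4
eef_pos: [0.4474, 0.2988, 0.09]
tool_rot: [0.001, 0.992, 0.124, -0.0]
contact_force: [-0.1, 0.3, -0.6]
gripper_width: 0.178
grasp_force: 32.0
t 6.4 pos [0.4474 0.2988 0.09  ] x [ 0.969  0.246 -0.001] y [ 0.246 -0.969  0.001] z [-0.001 -0.001 -1.   ] f [-0.06  0.29 -0.6 ] w 0.17798817031724537 g 32.01521337032318 q [-0.42  0.48 -0.36  1.99  0.25  0.71 -2.25]
```

Good alignment; lower slowly to contact.

```bash
python3 -m inch '[[0,0,0.01,0],[0,0,0.01,0],[0,0,0.004,0],[0,0,0,0],[0,0,0,0]]'
python3 -m inch '[[0,0,0.002,0],[0,0,0.002,0],[0,0,0,0],[0,0,0,0]]'
```

```text
t: 6.9
eef_pos: [0.447, 0.3001, 0.0664]
tool_rot: [-0.0, 0.992, 0.125, 0.0]
contact_force: [-0.1, -0.3, 0.5]
gripper_width: 0.181
grasp_force: 32.0
t: 7.3
eef_pos: [0.447, 0.3, 0.0623]
tool_rot: [0.0, 0.992, 0.125, -0.0]
contact_force: [-0.0, 0.2, -1.7]
gripper_width: 0.18
grasp_force: 32.0
```

```bash
python3 -m inch '[[0,0,0.001,0],[0,0,0.001,0],[0,0,0,0],[0,0,0,0]]'
```

```text
t: 7.7
eef_pos: [0.4471, 0.3001, 0.0615]
tool_rot: [0.0, 0.992, 0.125, 0.0]
contact_force: [-3.3, -2.7, 10.6]
gripper_width: 0.177
grasp_force: 33.6
```

```bash
python3 -m inch '[[0,0,0,0],[0,0,0,0],[0,0,0,0],[0,0,-0.01,0],[0,0,-0.03,0],[0,0,-0.05,0],[0,0,-0.05,0],[0,0,-0.04,0]]' 0.04
python3 -m inch '[[-0.0027,0.041,0,0],[-0.0027,0.041,0,0],[-0.0027,0.041,0,0],[-0.0027,0.041,0,0],[-0.0027,0.041,0,0],[-0.0027,0.041,0,0],[-0.0027,0.041,0,0],[0,0,0,8.5],[0,0,0,8.5],[0,0,0,4.2],[0,0,0,0]]'
python3 -c "
from h import *
st();snap('wrist','w3.png');snap('top','t3.png')
a=cv2.imread('pics/w3.png');b=cv2.resize(cv2.imread('pics/t3.png')[150:350,150:470],(640,400))
c=cv2.resize(cv2.imread('pics/t3.png')[180:270,160:360],(400,180),interpolation=2)
o=np.zeros((580,640,3),np.uint8);o[:400]=a;o[400:,:400]=c;cv2.imwrite('pics/w3c.png',o)"
```

```text
t: 8.5
eef_pos: [0.4471, 0.3004, 0.2439]
tool_rot: [-0.001, 0.992, 0.125, 0.001]
contact_force: [0.6, 0.8, 0.5]
gripper_width: 0.47
grasp_force: 0.0
t: 9.6
eef_pos: [0.4998, 0.0173, 0.2409]
tool_rot: [-0.0, 0.998, -0.06, 0.0]
contact_force: [0.6, 0.7, -0.0]
gripper_width: 0.468
grasp_force: 0.0
t 9.6 pos [0.4998 0.0173 0.2409] x [ 0.993 -0.12   0.   ] y [-0.12  -0.993 -0.   ] z [ 0.  0. -1.] f [ 0.62  0.73 -0.  ] w 0.4682741391808602 g 0.0 q [ 0.02  0.2  -0.21  1.96  0.05  0.98 -1.9 ]
```

View pics/w3c.png

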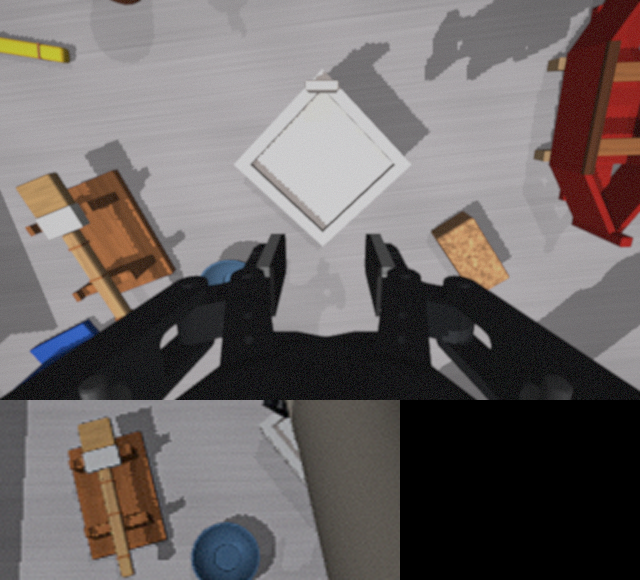

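The brush lies across both bars of the wooden rest. In the wrist view the tray's diagonal is upright: corners at (235,165), (410,165) and (322,245), tab top at (322,85).

```bash
python3 - <<'E'
from h import *
p,m=st()
f=lambda x,y: px('t3',160+x/2,180+(y-400)/2,.06)
b0,b1=f(96,420),f(126,574);d=b0-b1;L=np.linalg.norm(d);d/=L
print('brush',L,b1+.11*d,np.degrees(np.arctan2(d[1],d[0])))
w=lambda u,v,z: px('w3',u,v,z)
a,b,c=w(235,165,.06),w(410,165,.06),w(322,245,.06);mid=(a+b)/2
print('mid',mid,np.linalg.norm(a-b),'far',c,np.degrees(np.arctan2(*(a-b)[1::-1]))-90)
t=w(322,85,.1);l,r=w(306,85,.1),w(338,85,.1);print('tab',t,np.linalg.norm(l-r),'delta',m.T@(t-p))
print('tab via mid',mid+.074*m[:,0])
E
```

```text
t 9.7 pos [0.4998 0.0174 0.2407] x [ 0.993 -0.117  0.   ] y [-0.117 -0.993 -0.   ] z [ 0.  0. -1.] f [-0.7  -0.56  0.63] w 0.46837949608827806 g 0.0 q [ 0.02  0.21 -0.21  1.96  0.05  0.98 -1.9 ]
brush 0.20046498700753423 [0.44725386 0.297624   0.06      ] 12.466474802162617
mid [0.51507379 0.01832836 0.06      ] 0.1808292246030969 far [0.42596069 0.02990766 0.06      ] -6.918274985267487
tab [0.58911343 0.00920613 0.1       ] 0.02686419541648082 delta [ 0.08963871 -0.00223087  0.14071344]
tab via mid [0.58856793 0.00969058 0.06002582]
```

```bash
python3 -m inch '[[0.03,-0.002,0,0],[0.03,0,0,0],[0.029,0,0.01,0],[0,0,0.03,0],[0,0,0.03,0],[0,0,0.03,0],[0,0,0.03,0],[0,0,0.02,0],[0,0,0.008,0],[0,0,0,0],[0,0,0,0]]' 0.046 40
python3 -m inch '[[0,0,0,0],[0,0,0,0],[0,0,0,0],[0,0,0,0]]' 0 40
```

```text
t: 10.8
eef_pos: [0.5892, 0.0088, 0.0833]
tool_rot: [-0.0, 0.998, -0.059, 0.001]
contact_force: [0.7, -0.9, 0.7]
gripper_width: 0.533
grasp_force: 0.0
t: 11.2
eef_pos: [0.5895, 0.009, 0.0839]
tool_rot: [-0.0, 0.998, -0.06, 0.001]
contact_force: [-0.7, 0.5, 6.9]
gripper_width: 0.316
grasp_force: 39.7
```

```bash
python3 -m inch '[[-0.0005,0,-0.004,0],[-0.0006,0,-0.004,0],[-0.0008,0,-0.004,0],[-0.0009,0,-0.004,0],[0,0,0,0]]'
python3 -m inch '[[-0.001,0,-0.003,0],[-0.001,0,-0.003,0],[-0.001,0,-0.003,0],[0,0,0,0],[0,0,0,0],[0,0,0,0]]'
python3 -c "
from h import *
st();snap('scene','s4.png')
i=cv2.imread('pics/s4.png');cv2.imwrite('pics/s4c.png',cv2.resize(i[130:260,240:400],None,fx=4,fy=4,interpolation=2))"
```

```text
t: 11.7
eef_pos: [0.5871, 0.0089, 0.0997]
tool_rot: [-0.0, 0.998, -0.06, 0.002]
contact_force: [4.0, -0.8, -1.1]
gripper_width: 0.322
grasp_force: 40.3
t: 12.3
eef_pos: [0.5838, 0.0095, 0.108]
tool_rot: [-0.0, 0.998, -0.06, 0.001]
contact_force: [5.1, 0.4, -0.3]
gripper_width: 0.32
grasp_force: 40.4
t 12.3 pos [0.5838 0.0095 0.108 ] x [ 0.993 -0.119  0.002] y [-0.119 -0.993 -0.001] z [ 0.002  0.    -1.   ] f [ 5.13  0.43 -0.3 ] w 0.32039195759821687 g 40.43078899383545 q [ 0.01  0.5  -0.17  1.88  0.12  0.77 -1.92]
```

View pics/s4c.png

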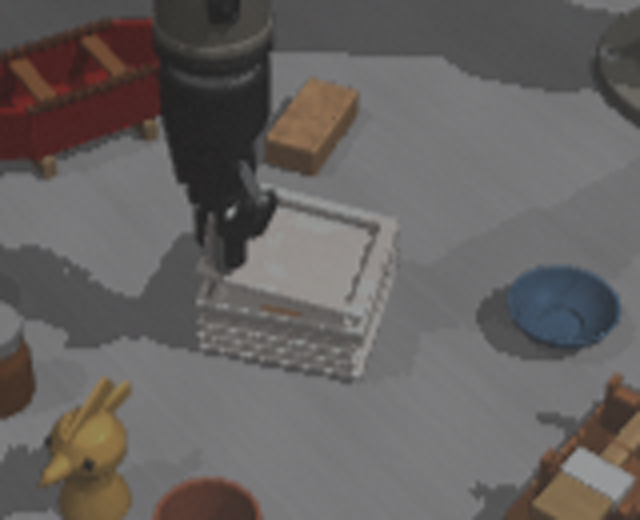

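The gripper has raised the tab's corner, at the left (205,285), and the opposite corner at the right still rests on the stack. I'll go slightly higher and hold, then grip hard and lift off.

```bash
python3 -m inch '[[0,0,-0.003,0],[0,0,0,0],[0,0,0,0],[0,0,0,0]]'
python3 -m inch '[[0,0,0,0],[0,0,0,0],[0,0,-0.004,0],[0,0,-0.004,0],[0,0,0,0]]' 0 110
python3 -m inch '[[0,0,-0.004,0],[0,0,-0.004,0],[0,0,-0.004,0],[0,0,0,0],[0,0,0,0]]'
python3 -m inch '[[0,0,-0.006,0],[0,0,-0.01,0],[0,0,-0.02,0],[0,0,-0.02,0],[0,0,-0.02,0],[0,0,0,0],[0,0,0,0]]'
python3 -c "
from h import *
st();snap('scene','s5.png')
i=cv2.imread('pics/s5.png');cv2.imwrite('pics/s5c.png',cv2.resize(i[130:260,240:400],None,fx=4,fy=4,interpolation=2))"
```

```text
t: 12.75
eef_pos: [0.5813, 0.0091, 0.1097]
tool_rot: [0.0, 0.998, -0.06, -0.001]
contact_force: [-0.7, 0.1, -0.8]
gripper_width: 0.319
grasp_force: 40.3
t: 13.25
eef_pos: [0.5832, 0.0094, 0.1192]
tool_rot: [-0.0, 0.998, -0.06, 0.001]
contact_force: [-0.4, -0.2, -1.6]
gripper_width: 0.307
grasp_force: 108.1
t: 13.75
eef_pos: [0.5827, 0.0093, 0.1305]
tool_rot: [-0.0, 0.998, -0.06, 0.0]
contact_force: [-0.1, -0.7, -0.9]
gripper_width: 0.304
grasp_force: 108.1
t: 14.45
eef_pos: [0.5828, 0.0093, 0.2068]
tool_rot: [-0.0, 0.998, -0.06, 0.001]
contact_force: [-0.1, -0.5, -2.2]
gripper_width: 0.301
grasp_force: 108.2
t 14.45 pos [0.5828 0.0093 0.2068] x [ 0.993 -0.119  0.001] y [-0.119 -0.993 -0.   ] z [ 0.001  0.    -1.   ] f [-0.07 -0.45 -2.2 ] w 0.300883028834938 g 108.19370985031128 q [ 0.02  0.37 -0.18  1.81  0.08  0.96 -1.89]
```

View pics/s5c.png

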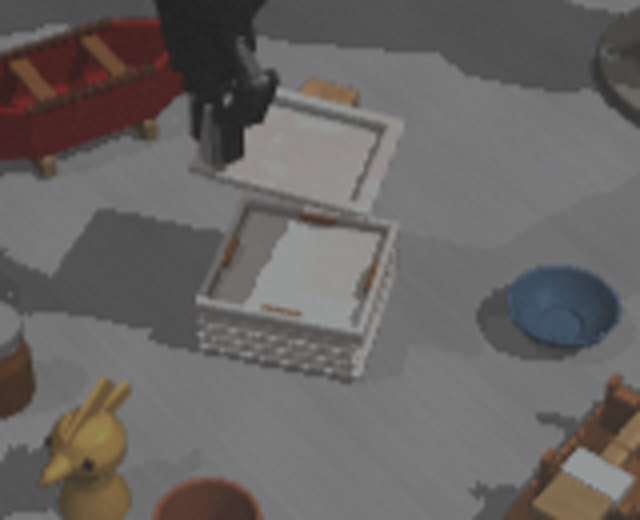

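The tray is clear of the stack, and the stack is unmoved. Corners in this crop: near (371,213), right (403,121), top (277,91), with the tab side at (193,168). I'll fit the tilt from these.

```bash
cat > fit.py <<'E'
from h import *
from scipy.optimize import least_squares
import json,sys
# usage: file, [[corner,u,v]...] full-image px; corners: tab,far,L(+y),R(-y) at rim top
def fit(file,obs):
    p,m=st(); d=np.load(f'pics/{file}.npz');M,W=d['M'],d['W'];Wi=np.linalg.inv(W)
    X=m[:,0]*[1,1,0];X/=np.linalg.norm(X);Y=np.cross([0,0,1],X);Z=np.array([0,0,1.])
    C=dict(tab=(.092,0),far=(-.092,0),L=(0,.092),R=(0,-.092))
    def res(a):
        th,dx,dz=a;c,s=np.cos(th),np.sin(th);x=c*X+s*Z;z=-s*X+c*Z
        tab=p+dx*X+dz*Z; mid=tab-.074*x-.02*z; r=[]
        for k,u,v in obs:
            P=mid+C[k][0]*x+C[k][1]*Y;q=Wi[:3,:3]@P+Wi[:3,3];q=M@[q[0],-q[1],-q[2]];r+=[q[0]/q[2]-u,q[1]/q[2]-v]
        res.mid=mid
        return np.array(r+[dx/.002,(dz+.004)/.002])
    s=least_squares(res,[.1,0,-.004]);print('tilt,dx,dz',s.x,'mid',res.mid,'res',np.round(res(s.x),1))
E
python3 -c "
from fit import *
g=lambda x,y:(240+x/4,130+y/4)
fit('s5',[('far',*g(403,121)),('L',*g(371,213)),('R',*g(277,91)),('tab',*g(193,168))])"
```

```text
t 14.5 pos [0.5823 0.0092 0.206 ] x [ 0.993 -0.119 -0.   ] y [-0.119 -0.993  0.   ] z [-0.001 -0.    -1.   ] f [-0.07  0.52 -1.52] w 0.30138190436547524 g 108.18104982376099 q [ 0.02  0.37 -0.18  1.81  0.08  0.96 -1.89]
tilt,dx,dz [ 0.17179241 -0.0045511  -0.00722962] mid [0.5087763  0.0180736  0.16639144] res [ 1.6  0.4  0.8  0.6 -8.  -3.1  0.6 -0.6 -2.3 -1.6]
```

```bash
python3 -m inch '[[0,0,-0.03,0],[0,0,-0.02,0],[0.0041,0.02,0,0],[0.0041,0.0389,0,0],[0.0041,0.0389,0,0],[0.0041,0.0389,0,0],[0.0041,0.0389,0,0],[0.0041,0.0389,0,0],[0.0041,0.0389,0,0],[0.0041,0.0389,0,0],[0.0041,0.0389,0,0],[0.0041,0.0389,0,0]]'
python3 -m inch '[[0.0041,0.0389,0,0],[0.0041,0.0389,0,0],[0.0041,0.02,0,0],[0,0,0,0],[0,0,0,0]]'
python3 -c "
from h import *
st();snap('scene','s6.png');snap('top','t6.png')
i=cv2.imread('pics/s6.png');j=cv2.imread('pics/t6.png')
cv2.imwrite('pics/s6c.png',np.vstack([cv2.resize(i[40:180,170:370],(800,560*1//2+20)),cv2.resize(j[120:260,400:600],(800,300))]))"
```

```text
t: 15.7
eef_pos: [0.5785, -0.3643, 0.2547]
tool_rot: [-0.001, 0.998, -0.06, -0.001]
contact_force: [1.1, 0.5, -1.0]
gripper_width: 0.302
grasp_force: 108.3
t: 16.2
eef_pos: [0.5793, -0.4611, 0.2545]
tool_rot: [-0.001, 0.998, -0.06, -0.001]
contact_force: [-0.2, 1.0, -0.5]
gripper_width: 0.302
grasp_force: 108.4
t 16.2 pos [ 0.5793 -0.4611  0.2545] x [ 0.993 -0.12  -0.002] y [-0.12  -0.993 -0.002] z [-0.002  0.002 -1.   ] f [-0.23  1.02 -0.54] w 0.30157754200171083 g 108.35249304771423 q [ 0.6   0.58 -0.02  1.36  0.01  1.2  -1.11]
```

View pics/s6c.png

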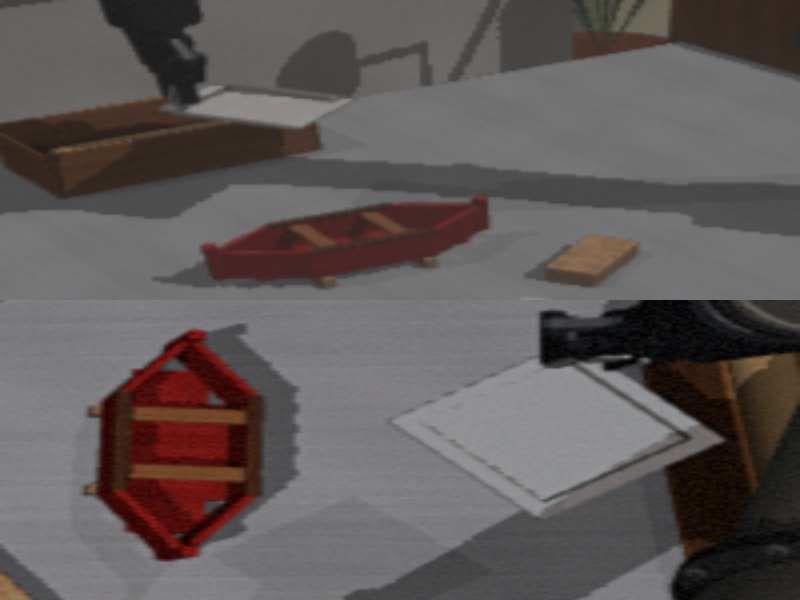

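The tilted tray hangs clear, between the hull and the wooden box at the right. Next I'll check the gap and refine the hull's middle.

```bash
python3 - <<'E'
from h import *
for z in(.0,.08):print('box',px('top0',562,140,z),px('top0',583,245,z))
a,b=px('t6',448.2,137.5,.086),px('t6',444.8,237.5,.086);print((a+b)/2,np.linalg.norm(a-b))
l,r=px('t6',427.5,190,.07),px('t6',464.5,190,.07);print((l+r)/2,l-r)
E
```

```text
box [ 0.67016292 -0.63999799  0.        ] [ 0.38137926 -0.66080964  0.        ]
box [ 0.64556938 -0.59391332  0.08      ] [ 0.37683993 -0.61327973  0.08      ]
[ 0.52838783 -0.28749662  0.086     ] 0.2564172037922984
[ 0.52233571 -0.29014359  0.07      ] [0.00174363 0.09379536 0.        ]
```

```bash
python3 -m inch '[[0,0,0.03,0],[0,0,0.04,0],[0,0,0.04,0],[0,0,0.04,0],[0,0,0.02,0],[0,0,0.012,0],[0,0,0,0],[0,0,0,0]]'
python3 -m inch '[[0,0,0,0],[0,0,0,0],[0.001,0,0.003,0],[0.001,0,0.003,0],[0.001,0,0.003,0],[0.001,0,0.003,0],[0,0,0,0]]' 0 35
```

```text
t: 17.1
eef_pos: [0.5808, -0.4615, 0.0757]
tool_rot: [0.0, 0.998, -0.059, 0.001]
contact_force: [0.1, 0.4, -0.4]
gripper_width: 0.301
grasp_force: 108.3
t: 17.8
eef_pos: [0.5836, -0.4617, 0.0614]
tool_rot: [-0.0, 0.998, -0.06, -0.0]
contact_force: [-0.8, -0.0, -1.1]
gripper_width: 0.305
grasp_force: 108.4
```

```bash
python3 -m inch '[[0.001,0,0.003,0],[0.001,0,0.003,0],[0.001,0,0.003,0],[0,0,0,0],[0,0,0,0]]' 0 40
python3 -m inch '[[0.001,0,0.003,0],[0.001,0,0.003,0],[0.001,0,0.003,0],[0,0,0,0],[0,0,0,0]]'
```

```text
t: 18.3
eef_pos: [0.5868, -0.4627, 0.0539]
tool_rot: [0.0, 0.998, -0.06, -0.0]
contact_force: [0.1, 0.3, 4.7]
gripper_width: 0.301
grasp_force: 109.1
t: 18.8
eef_pos: [0.5901, -0.4632, 0.0447]
tool_rot: [0.0, 0.998, -0.06, 0.0]
contact_force: [1.1, -0.8, 5.1]
gripper_width: 0.297
grasp_force: 108.5
```

```bash
python3 -m inch '[[0.0007,0,0.002,0],[0.0007,0,0.002,0],[0,0,0,0],[0,0,0,0]]'
python3 -m inch '[[0.0005,0,0.002,0],[0,0,0.001,0],[0,0,0,0],[0,0,0,0]]'
python3 -m inch '[[0,0,0.001,0],[0,0,0.001,0],[0,0,0,0],[0,0,0,0]]'
python3 -m inch '[[0,0,0.001,0],[0,0,0.001,0],[0,0,0,0],[0,0,0,0]]'
```

```text
t: 19.2
eef_pos: [0.5914, -0.4631, 0.0404]
tool_rot: [0.0, 0.998, -0.06, 0.0]
contact_force: [1.8, -2.3, 4.3]
gripper_width: 0.298
grasp_force: 108.0
t: 19.6
eef_pos: [0.5921, -0.4632, 0.038]
tool_rot: [0.0, 0.998, -0.06, 0.0]
contact_force: [1.0, -1.4, 6.2]
gripper_width: 0.302
grasp_force: 108.4
t: 20.0
eef_pos: [0.5925, -0.4631, 0.0367]
tool_rot: [0.0, 0.998, -0.06, 0.001]
contact_force: [-1.0, 0.5, 10.3]
gripper_width: 0.299
grasp_force: 108.7
t: 20.4
eef_pos: [0.5925, -0.4632, 0.0366]
tool_rot: [0.0, 0.998, -0.06, 0.001]
contact_force: [-4.8, 3.6, 21.2]
gripper_width: 0.302
grasp_force: 109.9
```

```bash
python3 -m inch '[[0,0,-0.01,0],[0,0,-0.02,0],[0,0,-0.04,0],[0,0,-0.05,0],[0,0,-0.04,0],[0,0,0,0],[0,0,0,0]]' 0 110
python3 -m inch '[[-0.0016,-0.02,0,0],[-0.0024,-0.033,0,0],[-0.0024,-0.033,0,0],[-0.0024,-0.033,0,0],[-0.0024,-0.033,0,0],[-0.0008,-0.013,0,0],[0,0,0,0],[0,0,0,0],[0,0,0,0]]'
python3 -c "
from h import *
st();snap('scene','s7.png');snap('top','t7.png')
i=cv2.imread('pics/s7.png');j=cv2.imread('pics/t7.png')
cv2.imwrite('pics/s7c.png',np.hstack([cv2.resize(i[60:210,190:290],(400,600),interpolation=2),cv2.resize(j[120:270,380:480],(400,600),interpolation=2)]))"
```

```text
t: 21.1
eef_pos: [0.5919, -0.4631, 0.1949]
tool_rot: [0.0, 0.998, -0.06, 0.001]
contact_force: [-0.9, -0.0, -1.5]
gripper_width: 0.301
grasp_force: 108.3
t: 22.0
eef_pos: [0.5984, -0.3003, 0.1928]
tool_rot: [0.001, 0.998, -0.061, -0.0]
contact_force: [-0.6, -0.1, -1.0]
gripper_width: 0.302
grasp_force: 108.3
t 22.0 pos [ 0.5984 -0.3003  0.1928] x [ 0.992 -0.122 -0.001] y [-0.122 -0.992  0.001] z [-0.001 -0.001 -1.   ] f [-0.6  -0.07 -0.95] w 0.30181325516278523 g 108.29028319800273 q [ 0.4   0.52 -0.05  1.62  0.03  1.01 -1.34]
```

View pics/s7c.png

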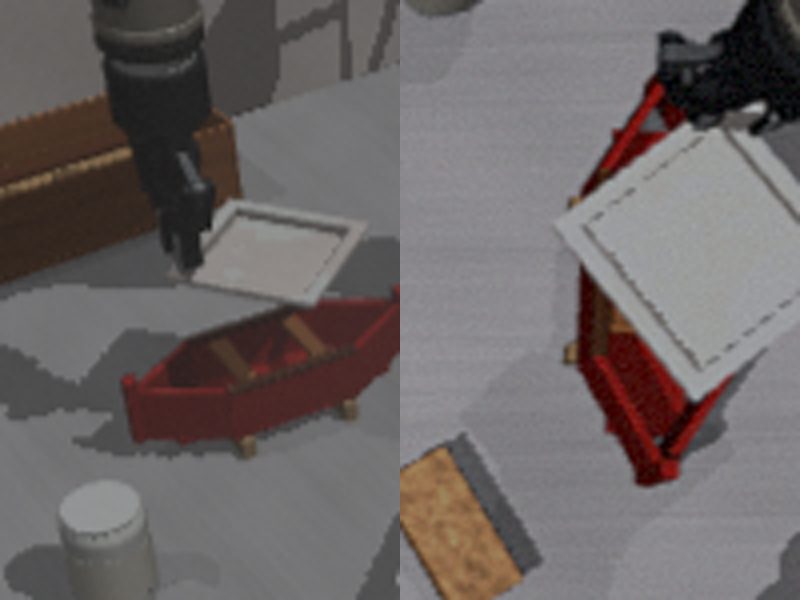

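The tray hangs over the hull. Scene corners are far (282,117), near (268.8,136.2), R (248.8,110) and tab (234.3,130). Top view corners are far (453.3,219.5) and L (419.3,175.8).

```bash
python3 -c "
from fit import *
fit('s7',[('far',282,117),('L',268.8,136.2),('R',248.8,110),('tab',234.3,130)])
print(px('t7',453.3,219.5,.168)+np.array([.0913,-.011,0]),px('t7',419.3,175.8,.168)-np.array([.011,.0913,0]))
print(bot.get_obs()['joint_vel'])"
```

```text
t 22.1 pos [ 0.5987 -0.2998  0.193 ] x [ 0.993 -0.122 -0.   ] y [-0.122 -0.993  0.001] z [-0.001 -0.001 -1.   ] f [ 0.    0.15 -0.81] w 0.2985348342235674 g 108.2893896146561 q [ 0.4   0.52 -0.05  1.62  0.03  1.01 -1.34]
tilt,dx,dz [ 0.05120183 -0.004236   -0.00691324] mid [ 0.52216338 -0.29042091  0.16234495] res [ 0.  -0.5  0.5 -0.3 -2.2  0.  -2.8 -1.4 -2.1 -1.5]
[ 0.52620533 -0.28453045  0.168     ] [ 0.52737741 -0.29344623  0.168     ]
[-0.00496702 -0.00479664 -0.00716573  0.00177815 -0.00264529 -0.00216855
 -0.0018389 ]
```

Tilt is about 0.05 rad or less, the middle is within a few mm of the hull's middle and about 95 mm above its walls, and the arm is still.

```bash
python3 -m inch '[[0,0,0,0],[0,0,0,0],[0,0,0,0],[0,0,0,0],[0,0,0,0]]' && python3 -c "
from station import bot
print(bot.hand_in())"
```

```text
t: 22.6
eef_pos: [0.5994, -0.2977, 0.1933]
tool_rot: [0.0, 0.998, -0.06, 0.0]
contact_force: [0.4, 0.4, -0.6]
gripper_width: 0.303
grasp_force: 108.3
the job is handed in; nothing more can be done
None
```

I handed the job in at about 22.6 s, with no verdict returned: the brush lies across both bars of the wooden rest, the top tray was peeled tab-first off the stack with no visible shift of the trays beneath, and it is held still, within about 0.05 rad of level and about 95 mm above the hull's walls, centred to within a few mm.

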